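# Close the petri dish carrier

### The job

Close the dish carrier: take the drilled metal bar by its rib, lower its hole over the carrier's tall guide rod, keeping the bar level and lined up with the carrier, then press its other end down until both sprung tabs snap over it and it is held fully home over the dishes. Feel for the rod rather than forcing the bar, and leave the dishes in place and the glassware and jar around undisturbed.

Things in the scene. Friction and masses are not known exactly. Their poses are not given: they have to be found in the camera images.
- carrier: Wooden dish carrier, fixed to the table: base board 230 x 110 x 12 mm; origin at the centre of its underside, +x along its length towards the rod end, z up. Two stacked petri dishes (together 37 mm tall) stand at its middle between four studs, the tall guide rod at its +x end, a rest block and two sprung tabs at its -x end.
- slot_mid (a point): Middle of the rod's slot, on the base board (x = +80 mm, y = 0, z = 12 mm in the carrier). The vertical steel rod, 14 mm diameter, top 166 mm above the board's underside, upper 10 mm tapered to 7 mm, is clamped up to 14 mm from here along the carrier's x (y = 0): where is not measured; it does not give. A 26 mm collar round its foot ends 55 mm above the underside.
- rest_top (a point): Middle of the top of the rest block (x = -85 mm, y = 0, 55 mm above the carrier's underside). The closed bar lies on it and on the rod's collar. The two sprung tabs stand beside it, at y = +28 and -28 mm, with flared tops up to about 93 mm above the underside.
- bar: Flat aluminium bar, 210 x 50 x 16 mm, 0.2 to 0.4 kg, on the table, rib up; origin at the centre of its underside, +x along its length towards the drilled end, z up. Closed, its +x points as the carrier's. The through hole is 17 mm wide. A grey rib, 44 long (along x), 22 wide (along y), 40 mm tall, stands on its top for gripping from above (its top 56 mm above the bar's underside).
- bar_hole (a point): Centre of the hole at the bar's underside (x = +80 mm, y = 0 in the bar).
- bar_rib (a point): Grip point in the rib, held best with the fingers apart along the bar (44 mm), so that it does not tip in the grip: x = +5 mm, 40 mm above the bar's underside.
- bar_pad (a point): Top of the round rubber press pad (24 mm) on the bar's upper face, x = -58 mm, 18 mm above the underside.
- bar_end (a point): Point on the bar's underside at x = -85 mm, which comes to lie near the middle of the rest block, between the tabs.
- tab_left (a joint): Sprung tab at the carrier's +y side: hinge at its foot, rad, grows as it bends outwards; about -0.02 when free or snapped over the bar. A bar let down on the tabs stays on their ramps some 10 to 25 mm too high; it takes some 10 to 25 N on the pad to snap it in.
- tab_right (a joint): The same tab at the carrier's -y side.
- dish_lower: Lower petri dish, 97 mm diameter, 18 mm tall, on the carrier; origin at the centre of its underside. It stays where it is.
- dish_upper: Upper petri dish, 97 mm diameter, 19 mm tall, on the lower one. It stays where it is.
- dropper: Bystander: dropper bottle, 36 mm diameter, 99 mm tall; origin at the centre of its underside.
- beaker: Bystander: small plastic beaker, 62 mm wide, 70 mm tall; origin at the centre of its underside.
- seed_jar: Bystander: screw-lid jar, 58 mm diameter, 92 mm tall; origin at the centre of its underside.
Mind the look-alikes: they are no part of the job. Leave any blue look-alike of the dish_upper alone.

How it is judged:
By the outcome, as a careful person would: the job done as asked, in the order asked, and still so for the second after the job is handed in, with the robot touching nothing.
It also fails if it takes over 72 s, if anything falls off the work surface, if the arm or the gripper's body presses on something with over 40 N, if the wrist force passes 120 N, or if a joint passes its speed limit or range.

### The arm

A 7-joint arm with a two-finger parallel gripper is mounted at the origin on the work surface; the furniture and walls round the work are solid. World frame = base frame: x ahead of the robot, y to its left, z up, the work surface at z = 0. Lengths are in m, angles in rad, forces in N, time in s.
With the tool pointing down it reaches from about 0.4 to 0.9 m from the base axis. Payload 5.5 kg.
Tool frame: the origin (TCP) lies midway between the tips of the shut fingers; the grasp point (between the pads) lies bot.grip_depth behind it (bot.grip_depth is the distance from the TCP to the grasp point, in m); x points along the fingers, y is the direction in which the jaws open and shut, and the axes are right-handed (so a half turn about x gives the same grasp; the last joint's range is limited). The gripper opens to 85 mm and grips with 20 to 120 N. Pads are 22 mm wide; open, the fingers measure 114 mm over their backs; the gripper's body (76 mm by 85 mm) begins 54 mm behind the grasp point. The pads swing forward as they close: fully open they stand 13 mm farther back than shut.
Start: joints at [1.407, 0.501, -0.427, 1.55, 0.221, 1.138, -0.21], TCP at [0.269, -0.592, 0.231] pointing down, gripper open.
Joint ranges: [-2.88, 2.88], [-0.31, 2.03], [-1.54, 1.56], [0.2, 2.42], [-1.41, 4.55], [0.19, 2.02], [-2.57, 2.57]. Speed limits (rad/s): [2.57, 2.57, 3.14, 3.14, 3.14, 3.14, 3.14].

### API

Orientations are given as a 3x3 rotation matrix whose columns are the frame's x, y, z axes.
In Python, from rig import bot gives the robot as it stands. The module is installed in compiled form; this text tells all that it offers. Calls block until the motion is done:
- bot.reach(position, orientation): joint-space move of the TCP to a pose.
- bot.move_straight(position, ori=None, vel=0.15): straight line of the TCP; ori=None keeps the orientation; vel is the mean speed in m/s.
- bot.move_j(angles): joint-space move.
- bot.gripper_to(opening): finger opening in m; the grip force is fixed at half the most; returns when the fingers have stopped.
- bot.dwell(seconds).
- bot.ik(position, orientation): joint angles nearest the present ones, or None.
- bot.camera(name): name is "scene" or "top" or "wrist"; returns a dict with "pixels" (400x640x3 uint8, red, green, blue), "fov_y" (degrees; the focal length in pixels is half the picture's height over the tangent of half this angle, whatever the lens; pixels are square), "cx", "cy" (the principal point, pixels), "R" (3x3) and "t" (3): a world point X has camera coordinates R X + t. Camera axes: x right, y down, z forward; pixel columns grow to the right and rows downward; lengths in m; the calibration is good to about 2 mm. A picture is of the moment at which its call begins. There is no depth.
A pose or a line that the arm cannot do raises bot.PlanningError and nothing moves.
- bot.close_job(): hands the job in, once; it reports no verdict.
Readings, each from a call of its own:
- bot.current_t(): time.
- bot.current_joints(): joint angles.
- bot.current_qd(): joint speeds.
- bot.current_effort(): joint torques, N m.
- bot.current_position(): TCP position.
- bot.current_ee_rot(): TCP orientation.
- bot.current_ft_force(): force on the tool from outside, world axes, zero at the start.
- bot.current_ft_torque(): the same for the moment, N m.
- bot.current_opening(): finger opening in m.
Only numpy, scipy, OpenCV 4.12 (cv2) and the standard library are available. Lean on these libraries where they do the work, as an engineer would, in place of code of your own. Each camera call takes 0.05 s, during which the arm holds its last target.

## Working session

There is one attempt and no reset: what is moved stays moved. The work goes in short steps, each a Python script; the robot and the scene stay as the last script left them, time stands still between calls to the robot, and variables do not carry over. Pictures are saved under pics/ and viewed, and the job is handed in when it is done.

```bash
mkdir -p pics; ls; python3 - <<'E'
from rig import bot
import cv2,numpy as np
for n in ["scene","top","wrist"]:
    c=bot.camera(n); cv2.imwrite(f"pics/a_{n}.png",c["pixels"][:,:,::-1])
    print(n,c["fov_y"],c["cx"],c["cy"],np.round(c["R"],3).tolist(),np.round(c["t"],3))
print(bot.current_t(),bot.grip_depth,bot.current_position(),bot.current_ee_rot(),bot.current_opening(),bot.current_ft_force())
E
```

```text
pics
scene 44.40396024660871 312.17480420319555 204.88296867235343 [[-0.849, -0.529, 0.014], [-0.267, 0.405, -0.874], [0.457, -0.746, -0.485]] [0.3   0.271 0.614]
top 52.64907722990956 316.5883943881132 194.6523207106603 [[0.021, -0.999, 0.028], [-0.999, -0.022, -0.047], [0.047, -0.027, -0.998]] [-0.23   0.475  0.904]
wrist 65.04630607426894 319.9541616270963 200.90347384088105 [[0.415, -0.91, -0.001], [-0.863, -0.393, 0.318], [-0.29, -0.131, -0.948]] [-0.649 -0.042  0.379]
0.15 0.0187 [ 0.26883713 -0.5912378   0.23051269] [[-5.17158708e-04  4.13995412e-01 -9.10278821e-01]
 [ 1.35962633e-03 -9.10277810e-01 -4.13995725e-01]
 [-9.99998942e-01 -1.45174055e-03 -9.21209666e-05]] 0.08550585155663626 [-0.13708277 -0.67367024 -0.92097815]
```

View pics/a_scene.png

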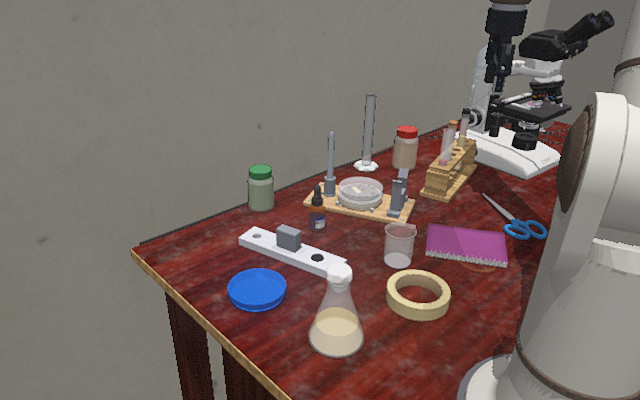

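View pics/a_top.png

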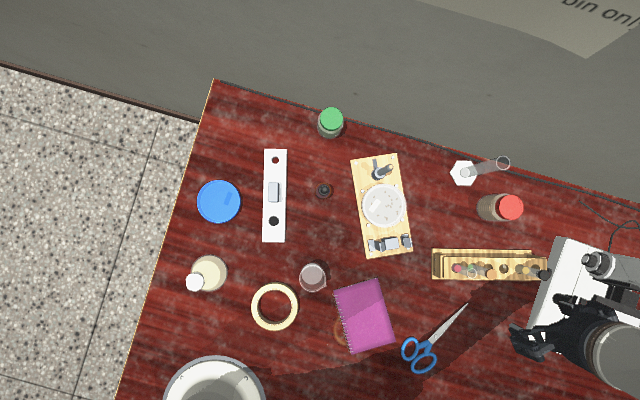

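View pics/a_wrist.png

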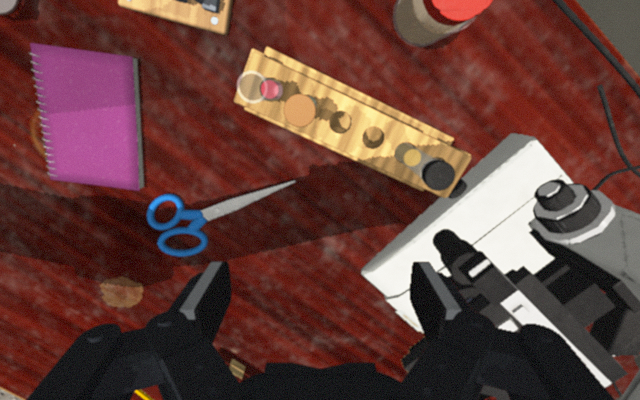

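The top view shows the bar at (275,195), with its hole at (275,160) and pad at (274,221). The carrier is at (381,205), with the rod at about (380,170) and the tabs near row 243. The clear dishes at (383,205) are in the carrier, and the blue look-alike at (218,202) is to be left alone. Next I'll enlarge the crops.

```bash
cat > h.py <<'E'
import numpy as np,cv2
from scipy.optimize import least_squares
def K(c):
    f=200/np.tan(np.radians(c["fov_y"])/2); return f
def proj(c,X):
    p=(np.asarray(c["R"])@np.atleast_2d(X).T).T+np.asarray(c["t"]); f=K(c)
    return np.c_[c["cx"]+f*p[:,0]/p[:,2],c["cy"]+f*p[:,1]/p[:,2]]
def onplane(c,u,v,z):
    R=np.asarray(c["R"]);t=np.asarray(c["t"]);f=K(c)
    d=R.T@np.array([(u-c["cx"])/f,(v-c["cy"])/f,1]); o=-R.T@t
    return o+d*(z-o[2])/d[2]
def tri(obs):
    x0=onplane(obs[0][0],*obs[0][1],0.05)
    r=least_squares(lambda X:np.concatenate([proj(c,X)[0]-uv for c,uv in obs]),x0)
    return r.x,np.abs(r.fun).max()
def crop(img,x0,y0,x1,y1,s,fn,rgb=True):
    o=cv2.resize(img[y0:y1,x0:x1],None,fx=s,fy=s,interpolation=cv2.INTER_CUBIC)
    for x in range((x0//10+1)*10,x1,10):
        cv2.line(o,(int((x-x0+.5)*s),0),(int((x-x0+.5)*s),6 if x%50 else 16),(0,255,255),1)
    for y in range((y0//10+1)*10,y1,10):
        cv2.line(o,(0,int((y-y0+.5)*s)),(6 if y%50 else 16,int((y-y0+.5)*s)),(0,255,255),1)
    cv2.imwrite(fn,o)
E
python3 - <<'E'
from h import *
import pickle
from rig import bot
C={n:bot.camera(n) for n in ["scene","top"]}
pickle.dump(C,open("c0.pkl","wb"))
t=C["top"]["pixels"][:,:,::-1];s=C["scene"]["pixels"][:,:,::-1]
crop(t,255,140,425,270,4.6,"pics/b_top.png"); crop(s,230,120,430,280,3.7,"pics/b_scene.png")
E
```

```text
(no output)
```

View pics/b_top.png

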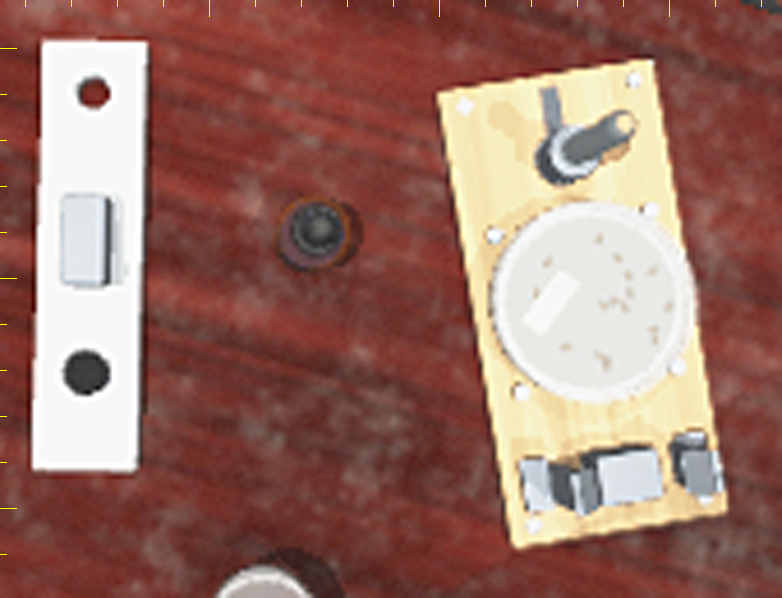

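View pics/b_scene.png

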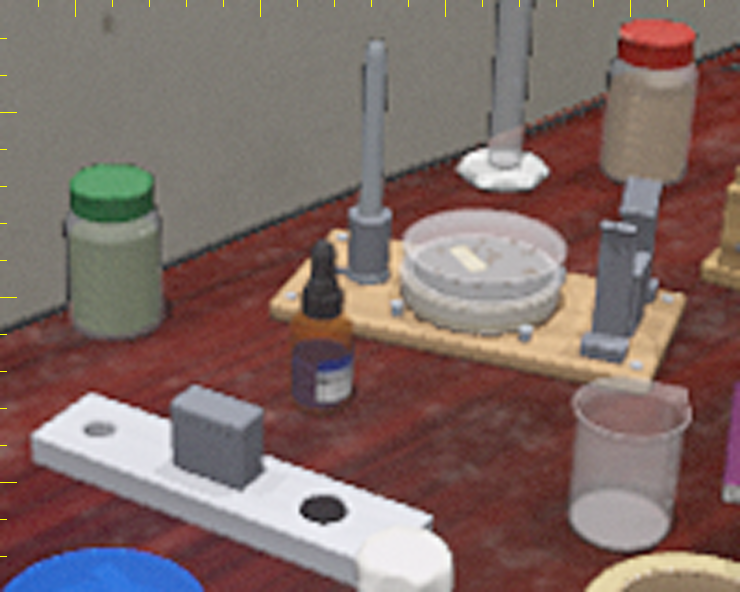

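```bash
cat > m.py <<'E'
from h import *
import pickle
C=pickle.load(open("c0.pkl","rb"))
T=lambda x,y:np.array([255+x/4.6-.5,140+y/4.6-.5]); S=lambda x,y:np.array([230+x/3.7-.5,120+y/3.7-.5])
c,s=C["top"],C["scene"]
for n,a,b in [("hole top",T(93,93),S(99,429)),("pad",T(87,372),S(323,508)),("rodtop",T(624,121),S(376,43)),("barcorner far-left",T(42,41),S(93,393)),("bar fr top near right",T(137,470),S(432,518))]:
    print(n,*tri([(c,a),(s,b)]))
def fit(obs,z0=True):
    def f(p):
        R=np.array([[np.cos(p[2]),-np.sin(p[2]),0],[np.sin(p[2]),np.cos(p[2]),0],[0,0,1]])
        return np.concatenate([proj(cc,R@np.array(X)/1000+[p[0],p[1],p[3]])[0]-uv for cc,X,uv in obs])
    r=least_squares(f,[0.5,-.3,0.,0.],loss="soft_l1"); return r.x,f(r.x).reshape(-1,2).round(1)
bar=[(c,(105,25,16),T(42,41)),(c,(105,-25,16),T(148,41)),(c,(-105,-25,16),T(137,470)),(c,(-105,25,16),T(32,468)),(c,(80,0,16),T(93,93)),(c,(-58,0,18),T(87,372)),
 (s,(80,0,16),S(99,429)),(s,(-58,0,18),S(323,508)),(s,(105,-25,16),S(93,393)),(s,(-105,-25,16),S(432,518)),(s,(105,25,16),S(33,437))]
car=[(c,(115,55,12),T(437,93)),(c,(115,-55,12),T(653,60)),(c,(-115,-55,12),T(728,512)),(c,(-115,55,12),T(517,548)),
 (s,(115,55,12),S(272,308)),(s,(115,-55,12),S(331,231)),(s,(-115,-55,12),S(685,291))]
for n,o in (("bar",bar),("car",car)):
    p,r=fit(o); print(n,p.round(4),np.degrees(p[2]).round(2)); print(r.tolist())
    if n=="car":
        R=lambda a:np.array([[np.cos(a),-np.sin(a)],[np.sin(a),np.cos(a)]])
        x,_=tri([(c,T(624,121)),(s,S(376,43))]); print("rod in carrier",R(p[2]).T@(x[:2]-p[:2]))
E
python3 m.py
```

```text
hole top [ 0.55767844 -0.12231259  0.01493672] 0.3090157653085157
pad [ 0.42020064 -0.12305653  0.01684657] 0.3698483921391471
rodtop [ 0.53109505 -0.35592844  0.16236899] 0.09831711862733528
barcorner far-left [ 0.56464057 -0.10863503  0.04382764] 6.0246733517265625
bar fr top near right [ 0.37291981 -0.1484497   0.01410741] 0.4651812493034413
bar [ 0.4778 -0.1229  0.0011 -0.0011] 0.06
[[0.4, -0.2], [-0.6, 0.3], [-0.4, -0.4], [0.1, -0.4], [0.0, -0.3], [-0.2, -0.2], [0.4, -0.1], [0.5, 0.1], [-0.2, 0.4], [0.4, -0.2], [0.0, -0.2]]
car [ 0.4596 -0.369   0.1902 -0.0029] 10.9
[[-0.2, -0.1], [-0.4, -0.7], [1.1, -0.3], [-0.3, 0.2], [-0.6, -0.5], [0.7, -0.1], [0.8, 1.2]]
rod in carrier [ 0.07269987 -0.00065938]
```

```bash
cat >> h.py <<'E'
def down(a):  # jaw dir y at world angle a
    x=np.array([0,0,-1.]);y=np.array([np.cos(a),np.sin(a),0]);return np.c_[x,y,np.cross(x,y)]
BAR=np.array([.4778,-.1229,.0011]); CAR=np.array([.4596,-.369,.1902])
def cw(x,y,P=CAR):
    c,s=np.cos(P[2]),np.sin(P[2]); return np.array([P[0]+c*x-s*y,P[1]+s*x+c*y])
E
python3 - <<'E'
from h import *
from rig import bot
g=bot.grip_depth
for off in (0,np.pi):
    p=cw(.005,0,BAR)
    for z in (.04-g,.13,.24): print(off,z,bot.ik([*p,z],down(BAR[2]+off)))
    p=cw(.0727-.075,0)
    for z in (.05+.04-g,.24): print(off,z,bot.ik([*p,z],down(CAR[2]+off)))
    p=cw(.0727-.138,0)
    print(bot.ik([*p,.07],down(CAR[2]+off)),bot.ik([*p,.07],down(CAR[2]+off+np.pi/2)))
E
```

```text
0 0.0213 [ 0.78605546  0.65540686 -0.73076149  2.05245393  0.69052567  0.69275755
 -0.396939  ]
0 0.13 [ 0.90555781  0.47817129 -0.86982211  2.00395649  0.47650877  0.87364546
 -0.2240903 ]
0 0.24 [ 0.99676411  0.31080208 -0.94449972  1.9029961   0.28633173  1.07019284
 -0.06352796]
0 0.0713 [ 1.12276426  0.65459365 -0.65111218  1.81963997  0.51659356  0.84365876
  0.40822329]
0 0.24 [ 1.23111304  0.45719785 -0.78872063  1.69451603  0.3522325   1.13795131
  0.53372059]
[ 1.23138026  0.60174996 -0.65640003  1.91680054  0.50603059  0.7933764
  0.4850591 ] [ 1.44588832  0.73898869 -0.97108833  1.91042621  0.77272134  0.92144272
  1.84985403]
3.141592653589793 0.0213 [-0.15282049  0.56646724  0.42530152  2.08349177 -0.42022962  0.5736945
 -2.56920662]
3.141592653589793 0.13 [-0.45870979  0.43866768  0.80254292  2.04676516 -0.42803455  0.82691263
 -2.54672345]
3.141592653589793 0.24 [-0.7721838   0.37211771  1.19164361  1.95317989 -0.39329606  1.07872486
 -2.55246559]
3.141592653589793 0.0713 [ 0.70901329  0.55952901 -0.09732239  1.83442126  0.0756393   0.75120213
 -2.38026549]
3.141592653589793 0.24 [ 0.78449684  0.35585073 -0.19049108  1.70977361  0.07474121  1.08304661
 -2.38079127]
[ 0.79501817  0.50828302 -0.09568133  1.93178152  0.07183072  0.70474885
 -2.29477861] [ 1.03422117  0.53982747 -0.3970936   1.92334359  0.30053955  0.73619324
 -0.91744757]
```

```bash
python3 - <<'E'
from h import *
from rig import bot
import pickle
# look down on carrier on the way
p=cw(.0,0)
bot.reach([*p,.30],down(CAR[2])); print(bot.current_t())
c1=bot.camera("wrist")
p=cw(.005,0,BAR)
bot.reach([*p,.14],down(BAR[2])); print(bot.current_t(),bot.current_position())
c2=bot.camera("wrist")
pickle.dump((c1,c2),open("c1.pkl","wb"))
for i,c in enumerate((c1,c2)): cv2.imwrite(f"pics/c_{i}.png",c["pixels"][:,:,::-1])
print(proj(c1,[*cw(.0727,0),.166]),proj(c2,[*cw(.005,0,BAR),.056]))
print([proj(c2,[*cw(a/1000,b/1000,BAR),.056]).round(0).tolist() for a,b in ((27,11),(27,-11),(-17,-11),(-17,11))], proj(c2,[*cw(.08,0,BAR),.016]))
E
```

```text
1.4
2.5833 [ 0.4834876  -0.12456676  0.14042806]
[[401.15339168 187.6920897 ]] [[318.83412028 205.52430344]]
[[[348.0, 192.0]], [[347.0, 219.0]], [[291.0, 219.0]], [[290.0, 192.0]]] [[403.42114567 190.29461925]]
```

View pics/c_0.png

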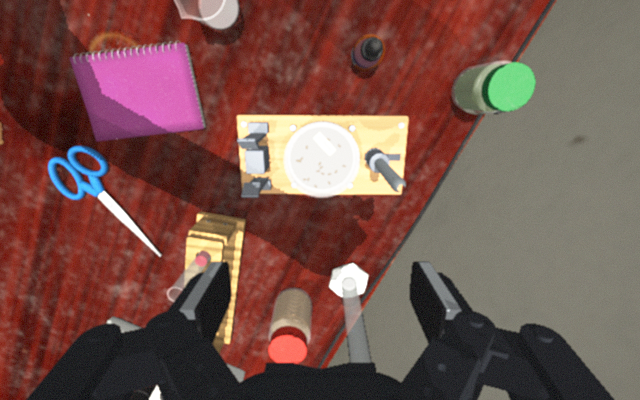

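View pics/c_1.png

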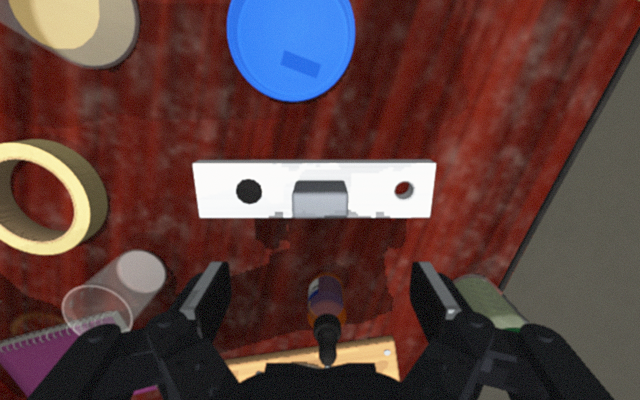

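The wrist views agree with the measurements. The rib top is at (319,205), where predicted. The rod top is seen at about (401,187), predicted (401,188). I'll refine the rod and carrier in a crop.

```bash
python3 - <<'E'
from h import *
import pickle
c1,c2=pickle.load(open("c1.pkl","rb"))
crop(c1["pixels"][:,:,::-1],230,105,415,205,4.3,"pics/d0.png")
for X in ((115,55,12),(115,-55,12),(-115,-55,12),(-115,55,12),(72.7,0,166),(72.7,0,55)):
    q=proj(c1,[*cw(X[0]/1000,X[1]/1000),X[2]/1000])[0]; print(X,q.round(1),((q+.5-[230,105])*4.3).round())
E
```

```text
(115, 55, 12) [407.9 115.1] [767.  46.]
(115, -55, 12) [401.3 194.4] [739. 387.]
(-115, -55, 12) [241.2 194.8] [ 50. 388.]
(-115, 55, 12) [234.2 115.6] [20. 48.]
(72.7, 0, 166) [401.2 187.7] [738. 358.]
(72.7, 0, 55) [379.4 162.8] [645. 251.]
```

View pics/d0.png

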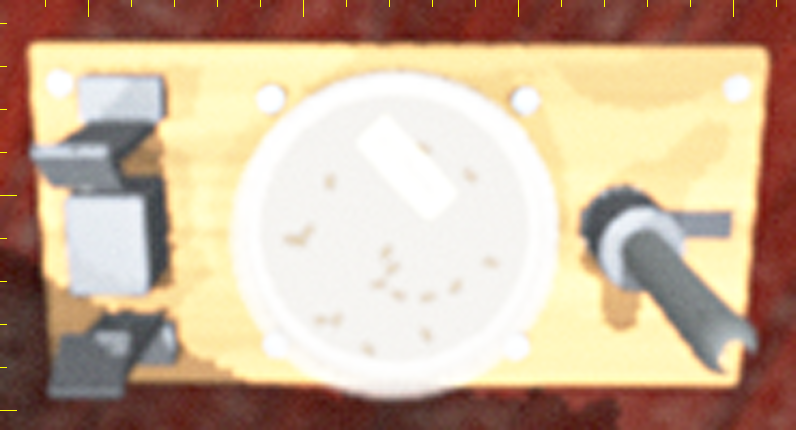

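```bash
python3 - <<'E'
from h import *
from rig import bot
import pickle
p=cw(.005,0,BAR); g=bot.grip_depth
bot.move_straight([*p,.04-g],vel=.1); print(bot.current_t(),bot.current_ft_force().round(1))
bot.gripper_to(.03); print(bot.current_opening(),bot.current_ft_force().round(1),bot.current_position())
bot.move_straight([*p,.06],vel=.08)
print(bot.current_t(),bot.current_opening(),bot.current_ft_force().round(1),bot.current_ft_torque().round(2))
bot.move_straight([*p,.24],vel=.15)
print(bot.current_t(),bot.current_opening(),bot.current_ft_force().round(1),bot.current_ft_torque().round(2),bot.current_position())
c2=bot.camera("wrist");c3=bot.camera("scene")
pickle.dump((c2,c3),open("c2.pkl","wb"))
cv2.imwrite("pics/e0.png",c2["pixels"][:,:,::-1]);cv2.imwrite("pics/e1.png",c3["pixels"][:,:,::-1])
dz=bot.current_position()[2]-(.04-g); print(dz)
for X in ((80,0,16),(-58,0,18),(105,25,16),(105,-25,16),(-105,-25,16),(-105,25,16)):
    P=[*cw(X[0]/1000,X[1]/1000,BAR),X[2]/1000+dz]; print(X,proj(c2,P).round(1),proj(c3,P).round(1))
E
```

```text
3.9667 [ 0.1 -0.  -0.2]
0.043277419304739745 [-0.2 -0.1  5.7] [ 0.48337646 -0.12300721  0.02186298]
5.0667 0.043311584327165184 [ 1.   0.1 -3.7] [-0.01 -0.01 -0.01]
6.4167 0.0431334321825658 [-0.   0.4 -3.7] [ 0.04 -0.03 -0.  ] [ 0.48204045 -0.12277194  0.23907809]
0.2177411421017083
(80, 0, 16) [[463.1 258.8]] [[251.5 128.5]]
(-58, 0, 18) [[200.9 260.4]] [[319.9 144.2]]
(105, 25, 16) [[520.  214.7]] [[230.9 129.8]]
(105, -25, 16) [[501.6 298.9]] [[249.1 121.7]]
(-105, -25, 16) [[123.  298.5]] [[353.3 146.6]]
(-105, 25, 16) [[103.2 214.3]] [[337.9 157.1]]
```

View pics/e0.png

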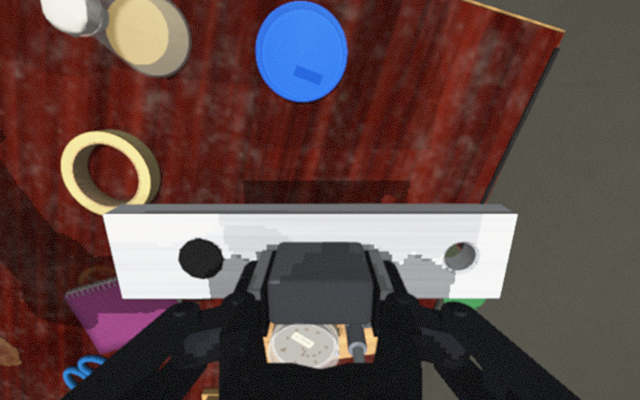

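View pics/e1.png

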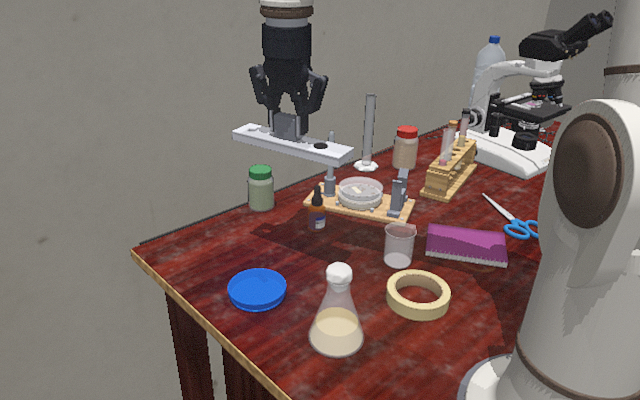

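```bash
python3 - <<'E'
from h import *
from rig import bot
import pickle
p=cw(.072-.075,.0003)
bot.reach([*p,.235],down(CAR[2]))
print(bot.current_t(),bot.current_position()-[*p,.235],bot.current_ft_force().round(1),bot.current_ft_torque().round(2))
R=bot.current_ee_rot(); print(R.round(4), np.arctan2(R[1,1],R[0,1]))
bot.move_straight([*p,.202],vel=.1)
print(bot.current_t(),bot.current_position()-[*p,.202],bot.current_ft_force().round(1))
c=[bot.camera(n) for n in("wrist","scene","top")]
pickle.dump(c,open("c3.pkl","wb"))
cv2.imwrite("pics/f0.png",c[0]["pixels"][:,:,::-1])
crop(c[1]["pixels"][:,:,::-1],270,90,430,220,4.6,"pics/f1.png")
crop(c[2]["pixels"][:,:,::-1],340,130,430,270,4.2,"pics/f2.png")
E
```

```text
7.4917 [ 0.00079369  0.00198477 -0.00018675] [ 1.   0.8 -3.9] [ 0.08 -0.05  0.02]
[[ 5.000e-04  9.817e-01  1.906e-01]
 [ 1.800e-03  1.906e-01 -9.817e-01]
 [-1.000e+00  8.000e-04 -1.700e-03]] 0.1918022494682184
7.975 [ 0.00018851  0.00085756 -0.00030031] [ 0.4  0.4 -2.9]
```

View pics/f0.png

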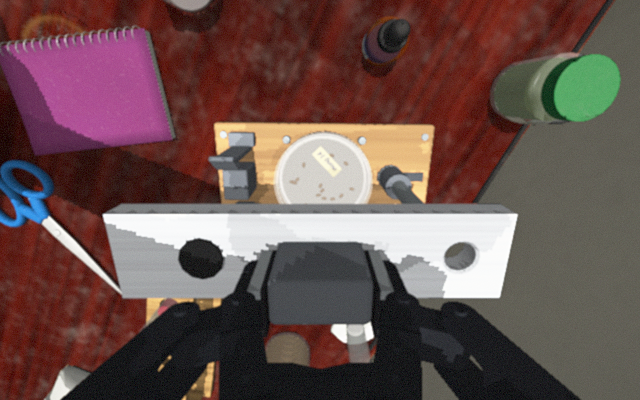

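View pics/f1.png

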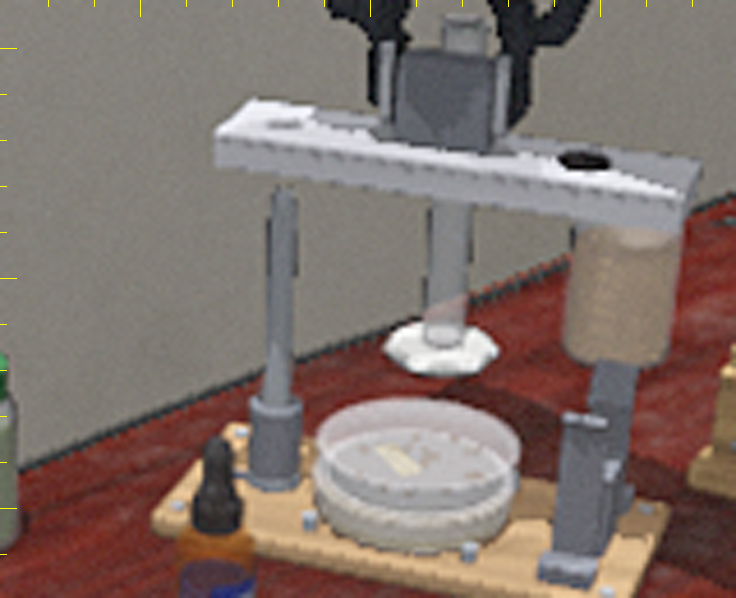

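View pics/f2.png

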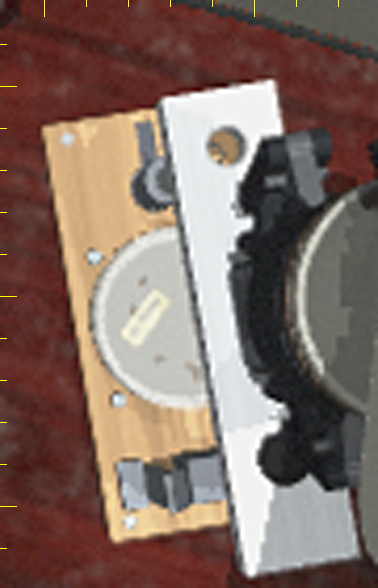

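```bash
python3 - <<'E'
from h import *
from rig import bot
p=cw(.072-.075,.0003)
f0=bot.current_ft_force()
for z in np.arange(.198,.165,-.003):
    bot.move_straight([*p,z],vel=.03)
    f=bot.current_ft_force()-f0
    print(round(z,3),round(bot.current_t(),2),f.round(1),bot.current_ft_torque().round(2),((bot.current_position()-[*p,z])*1e3).round(1))
    if f[2]>6 or np.hypot(*f[:2])>6: break
c=bot.camera("scene"); crop(c["pixels"][:,:,::-1],270,90,430,220,4.6,"pics/g1.png")
E
```

```text
0.198 8.41 [ 0.2  0.5 -0.7] [-0.01  0.02  0.04] [-0.2 -0.  -0.1]
0.195 8.66 [-0.1  0.2 -0.6] [ 0.01 -0.08  0.01] [-0.2  0.1 -0.3]
0.192 8.91 [ 1.  -0.5 -0.9] [-0.03 -0.05  0.04] [-0.2  0.1 -0.3]
0.189 9.16 [ 0.2  0.3 -0.3] [-0.02  0.03  0.  ] [-0.2  0.1 -0.3]
0.186 9.41 [-0.6  0.2 -0.6] [ 0.1   0.01 -0.06] [-0.2  0.1 -0.3]
0.183 9.66 [-0.  -0.8 -0.8] [-0.03 -0.04 -0.  ] [-0.2  0.1 -0.3]
0.18 9.91 [ 0.5  0.2 -0.7] [-0.04 -0.06  0.04] [-0.2  0.1 -0.3]
0.177 10.16 [ 1.   0.3 -0.7] [ 0.    0.   -0.02] [-0.2  0.1 -0.3]
0.174 10.41 [ 0.4 -0.2 -0.3] [ 0.08 -0.    0.03] [-0.2  0.1 -0.2]
0.171 10.66 [ 0.2  0.5 -0.3] [-0.01 -0.03 -0.07] [-0.2  0.1 -0.2]
0.168 10.91 [-0.2 -0.2 -0.8] [ 0.01 -0.01 -0.02] [-0.2  0.1 -0.3]
```

View pics/g1.png

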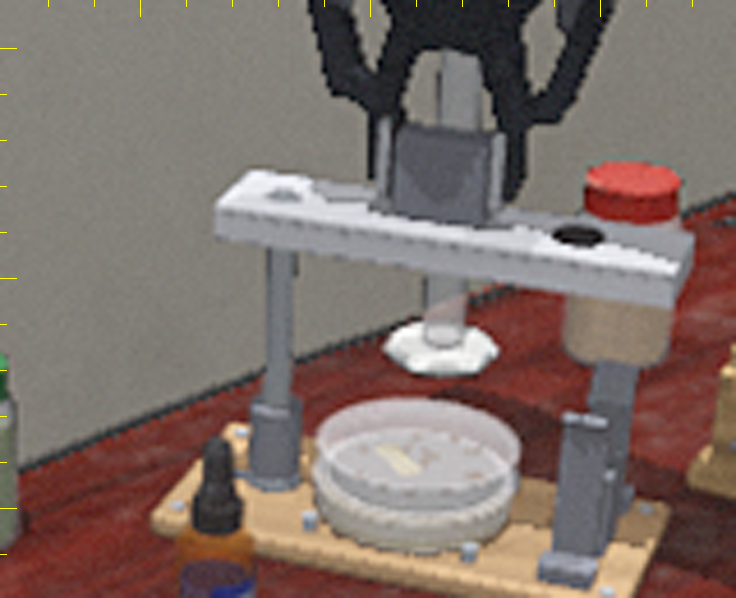

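```bash
python3 - <<'E'
from h import *
from rig import bot
p=cw(.072-.075,.0003)
f0=np.array([.5,.4,-3.5])
for z in np.r_[np.arange(.163,.115,-.005),np.arange(.115,.076,-.0025)]:
    bot.move_straight([*p,z],vel=.04)
    f=bot.current_ft_force()-f0
    print(round(z,4),round(bot.current_t(),2),f.round(1),bot.current_ft_torque().round(2),((bot.current_position()-[*p,z])*1e3).round(1))
    if f[2]>4 or np.hypot(*f[:2])>6: break
c=bot.camera("scene"); crop(c["pixels"][:,:,::-1],270,90,430,220,4.6,"pics/h1.png")
c=bot.camera("wrist"); cv2.imwrite("pics/h0.png",c["pixels"][:,:,::-1])
E
```

```text
0.163 11.23 [-0.9  0.2 -0.2] [ 0.02 -0.04 -0.02] [-0.3  0.2 -0.4]
0.158 11.51 [-1.4  0.1  0.3] [-0.01 -0.06  0.02] [-0.3  0.2 -0.4]
0.153 11.78 [-1.8 -0.4  0.8] [-0.01 -0.02  0.02] [-0.3  0.1 -0.4]
0.148 12.06 [-0.1 -1.1 -0.6] [ 0.03 -0.    0.01] [-0.3  0.1 -0.4]
0.143 12.33 [-0.7 -0.4 -0.8] [0.02 0.01 0.01] [-0.3  0.1 -0.4]
0.138 12.61 [-1.2 -0.6  0.4] [ 0.01 -0.02 -0.03] [-0.2  0.2 -0.4]
0.133 12.88 [-1.5 -0.5  0. ] [-0.   -0.03 -0.03] [-0.3  0.2 -0.4]
0.128 13.16 [-0.6  0.2 -0. ] [0.   0.01 0.01] [-0.3  0.1 -0.4]
0.123 13.43 [-0.7 -0.9  0.4] [ 0.01 -0.05 -0.02] [-0.3  0.2 -0.4]
0.118 13.71 [-1.2 -0.4  0.4] [-0.01 -0.    0.03] [-0.3  0.2 -0.4]
0.115 13.96 [-0.4 -0.2 -0.2] [0.01 0.01 0.01] [-0.2  0.1 -0.2]
0.1125 14.21 [-0.7 -0.7  0.1] [-0.02 -0.   -0.06] [-0.1  0.1 -0.2]
0.11 14.46 [-0.4  0.3  0.4] [ 0.03 -0.03  0.  ] [-0.2  0.1 -0.2]
0.1075 14.71 [ 0.7 -0.6 -0.1] [ 0.    0.   -0.03] [-0.2  0.1 -0.2]
0.105 14.96 [-0.1  0.1  1.3] [ 0.2  -0.   -0.05] [ 0.1  0.4 -0.1]
0.1025 15.21 [-0.1  0.3  3.4] [ 0.19  0.05 -0.08] [0.3 0.1 0.1]
0.1 15.46 [-0.2  1.4  7.8] [ 0.14  0.4  -0.09] [ 0.5 -0.2  0.5]
```

View pics/h1.png

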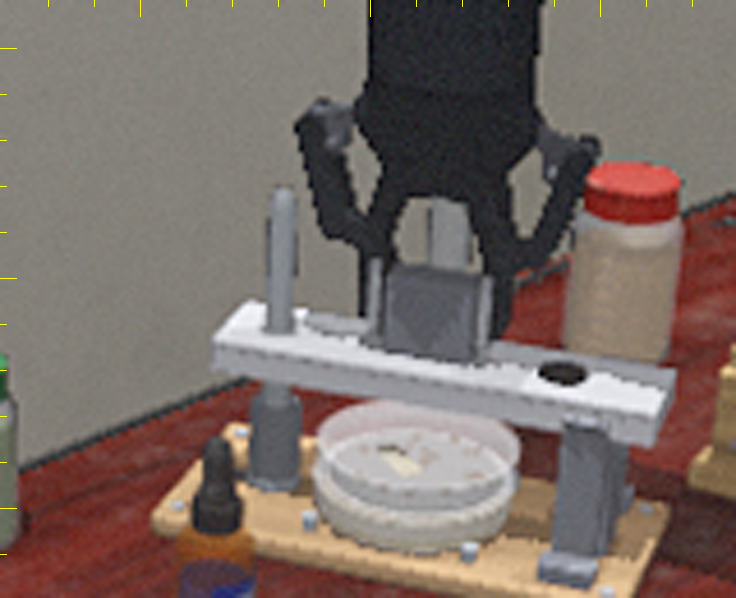

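View pics/h0.png

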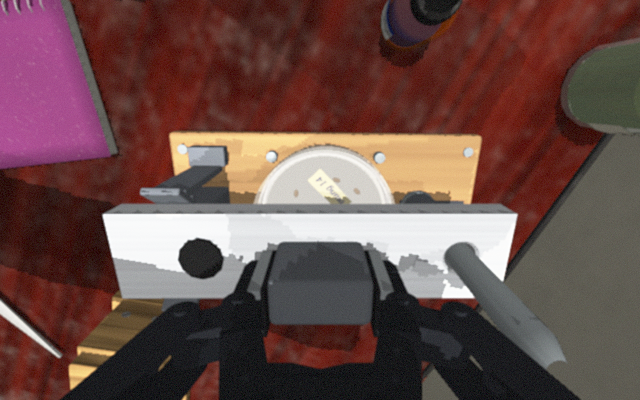

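```bash
python3 - <<'E'
from h import *
from rig import bot
p=cw(.072-.075,.0)
f0=np.array([.5,.4,-3.5])
for z in np.arange(.098,.080,-.002):
    bot.move_straight([*p,z],vel=.03)
    f=bot.current_ft_force()-f0
    print(round(z,4),round(bot.current_t(),2),f.round(1),bot.current_ft_torque().round(2),((bot.current_position()-[*p,z])*1e3).round(1))
    if f[2]>11 or np.hypot(*f[:2])>6: break
c=bot.camera("scene"); crop(c["pixels"][:,:,::-1],270,90,430,220,4.6,"pics/i1.png")
c=bot.camera("top"); crop(c["pixels"][:,:,::-1],340,130,430,270,4.2,"pics/i2.png")
E
```

```text
0.098 15.81 [-0.7  1.  12.5] [ 0.13  0.86 -0.13] [ 0.6 -0.4  1.1]
```

View pics/i1.png

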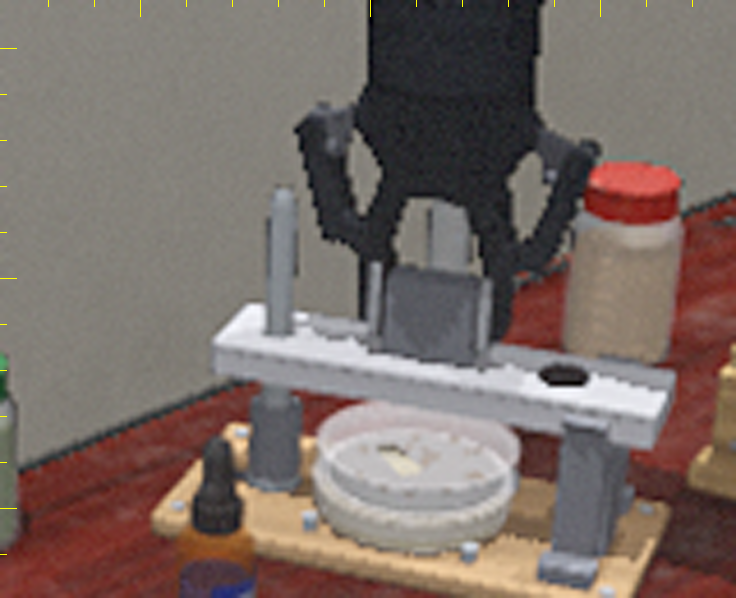

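View pics/i2.png

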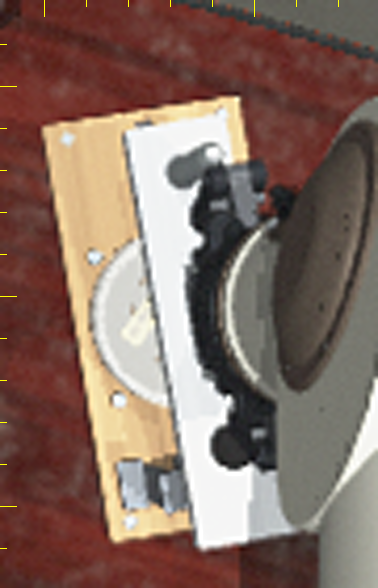

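The moments put the contact on the left tab only, at carrier y of about +23 mm. I'll unload and measure the alignment before going on.

```bash
python3 - <<'E'
from h import *
from rig import bot
import pickle
p=cw(.072-.075,.0)
bot.move_straight([*p,.112],vel=.05); bot.dwell(.2)
print(bot.current_t(),bot.current_position(),bot.current_ft_force().round(1))
R=bot.current_ee_rot();print(np.arctan2(R[1,1],R[0,1]),R[2])
c=bot.camera("wrist"); pickle.dump(c,open("c4.pkl","wb"))
I=c["pixels"][:,:,::-1]
crop(I,90,120,330,310,3.1,"pics/j0.png"); crop(I,330,120,530,310,3.1,"pics/j1.png")
for X in ((115,55,12),(-115,55,12),(105,50,12),(-105,50,12)):
    print(X,proj(c,[*cw(X[0]/1000,X[1]/1000),X[2]/1000]).round(1))
E
```

```text
16.5417 [ 0.45631439 -0.36952039  0.11159437] [ 0.5  0.3 -3. ]
0.19008676173005848 [-9.99999788e-01 -4.26226921e-04 -4.91667032e-04]
(115, 55, 12) [[476.1 132.9]]
(-115, 55, 12) [[172.7 132.7]]
(105, 50, 12) [[462.  139.5]]
(-105, 50, 12) [[186.8 139.4]]
```

View pics/j0.png

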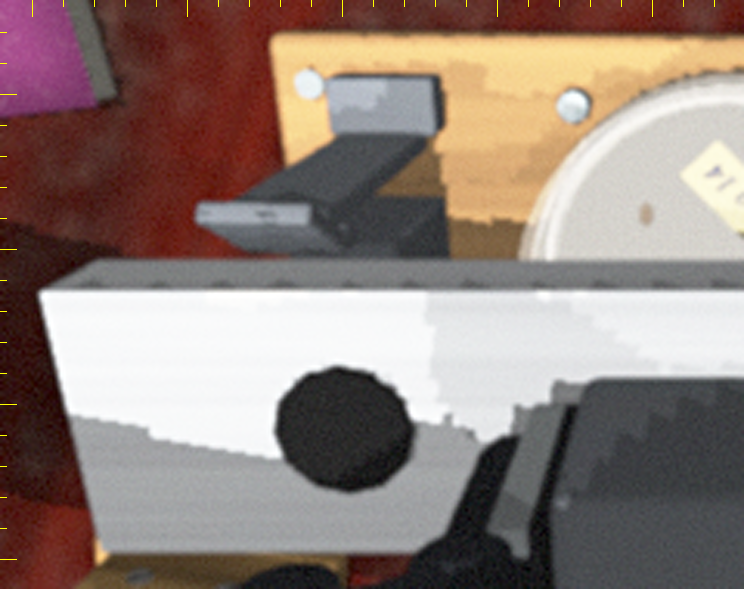

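View pics/j1.png

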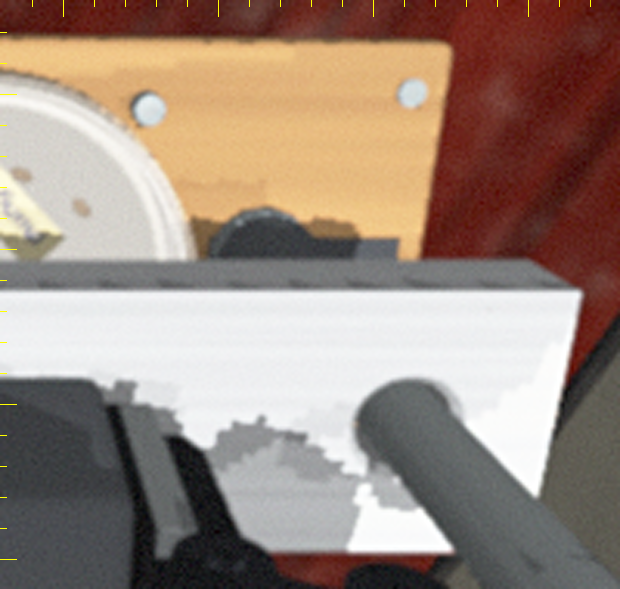

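```bash
cat > m2.py <<'E'
from m import fit,T,S,car,C
from h import *
import pickle
c1,_=pickle.load(open("c1.pkl","rb")); c4=pickle.load(open("c4.pkl","rb"))
A=lambda x,y:np.array([90+x/3.1-.5,120+y/3.1-.5]); B=lambda x,y:np.array([330+x/3.1-.5,120+y/3.1-.5]); D=lambda x,y:np.array([230+x/4.3-.5,105+y/4.3-.5])
o1=[(c1,(115,55,12),D(768,45)),(c1,(115,-55,12),D(742,387)),(c1,(-115,-55,12),D(51,386)),(c1,(-115,55,12),D(27,43))]
o4=[(c4,(115,55,12),B(452,41)),(c4,(-115,55,12),A(271,33))]
b4=[(c4,(-105,25,16),A(39,290)),(c4,(105,25,16),B(582,290)),(c4,(-105,-25,16),A(101,552)),(c4,(-58,0,18),A(345,429))]
for n,o in (("car c0",car),("c1",o1),("c1+c4",o1+o4),("all",car+o1+o4),("bar c4",b4)):
    p,r=fit(o); print(n,p.round(4),r.tolist())
E
python3 m2.py|grep -v "^hole\|^rod\|^pad"
```

```text
barcorner far-left [ 0.56464057 -0.10863503  0.04382764] 6.0246733517265625
bar fr top near right [ 0.37291981 -0.1484497   0.01410741] 0.4651812493034413
bar [ 0.4778 -0.1229  0.0011 -0.0011] 0.06
[[0.4, -0.2], [-0.6, 0.3], [-0.4, -0.4], [0.1, -0.4], [0.0, -0.3], [-0.2, -0.2], [0.4, -0.1], [0.5, 0.1], [-0.2, 0.4], [0.4, -0.2], [0.0, -0.2]]
car [ 0.4596 -0.369   0.1902 -0.0029] 10.9
[[-0.2, -0.1], [-0.4, -0.7], [1.1, -0.3], [-0.3, 0.2], [-0.6, -0.5], [0.7, -0.1], [0.8, 1.2]]
car c0 [ 0.4596 -0.369   0.1902 -0.0029] [[-0.2, -0.1], [-0.4, -0.7], [1.1, -0.3], [-0.3, 0.2], [-0.6, -0.5], [0.7, -0.1], [0.8, 1.2]]
c1 [ 0.4605 -0.3684  0.1852 -0.0008] [[0.6, 0.2], [-0.4, -0.2], [0.3, -0.3], [-0.5, 0.3]]
c1+c4 [ 0.4605 -0.3684  0.1832 -0.0037] [[0.1, 0.3], [-1.0, -0.6], [0.8, -1.0], [0.2, 0.0], [0.3, 0.1], [-0.4, 0.4]]
all [ 0.4604 -0.3685  0.1837 -0.0035] [[-0.2, -0.6], [-0.3, -0.9], [0.5, -0.5], [-0.9, -0.3], [-1.0, -0.5], [0.6, 0.0], [0.4, 1.6], [0.0, 0.3], [-1.0, -0.6], [0.6, -0.9], [-0.0, 0.1], [0.2, 0.2], [-0.8, 0.6]]
bar c4 [ 0.4512 -0.3701  0.1907  0.0893] [[0.3, -0.1], [0.2, -0.1], [0.2, -0.6], [-0.9, 0.9]]
```

```bash
sed -i 's/CAR=np.array(.*/CAR=np.array([.4605,-.3684,.1835])/' h.py; python3 - <<'E'
from h import *
from rig import bot
import pickle
p=cw(-.0044,.0)
O=down(CAR[2])
bot.move_straight([*p,.112],ori=O,vel=.02); bot.dwell(.1)
f0=bot.current_ft_force();t0=bot.current_ft_torque();print(f0.round(1),t0.round(2))
for z in np.arange(.109,.080,-.002):
    bot.move_straight([*p,z],vel=.03)
    bot.dwell(.1)
    f=np.mean([bot.current_ft_force() for _ in range(4)],0)-f0
    print(round(z,4),round(bot.current_t(),2),f.round(1),(bot.current_ft_torque()-t0).round(2),((bot.current_position()-[*p,z])*1e3).round(1))
    if f[2]>9 or np.hypot(*f[:2])>5: break
c=bot.camera("scene"); crop(c["pixels"][:,:,::-1],270,90,430,220,4.6,"pics/k1.png")
c=bot.camera("wrist"); pickle.dump(c,open("c5.pkl","wb")); cv2.imwrite("pics/k0.png",c["pixels"][:,:,::-1])
E
```

```text
[-0.6 -0.  -3.1] [ 0.04 -0.    0.01]
0.109 17.29 [ 0.3 -0.2 -0.2] [-0.01 -0.02  0.04] [-0.   0.1 -0.1]
0.107 17.64 [ 1.  -1.2 -0.5] [-0.06 -0.04 -0.05] [ 0.  0. -0.]
0.105 17.99 [ 1.2 -0.2 -0.4] [ 0.11 -0.1  -0.07] [ 0.1  0.2 -0.1]
0.103 18.34 [0.6 1.6 2.6] [ 0.09  0.05 -0.08] [ 0.3 -0.1  0.2]
0.101 18.69 [1.6 0.7 6.8] [-0.03  0.43 -0.07] [ 0.3 -0.2  0.4]
0.099 19.04 [ 1.1  0.9 10.8] [ 0.04  0.67 -0.07] [ 0.5 -0.3  0.7]
```

View pics/k0.png

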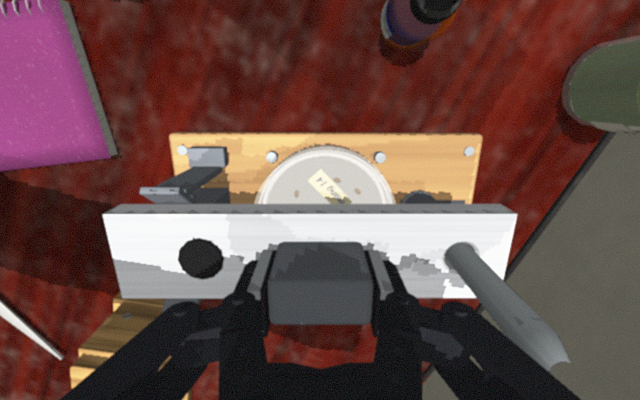

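View pics/k1.png

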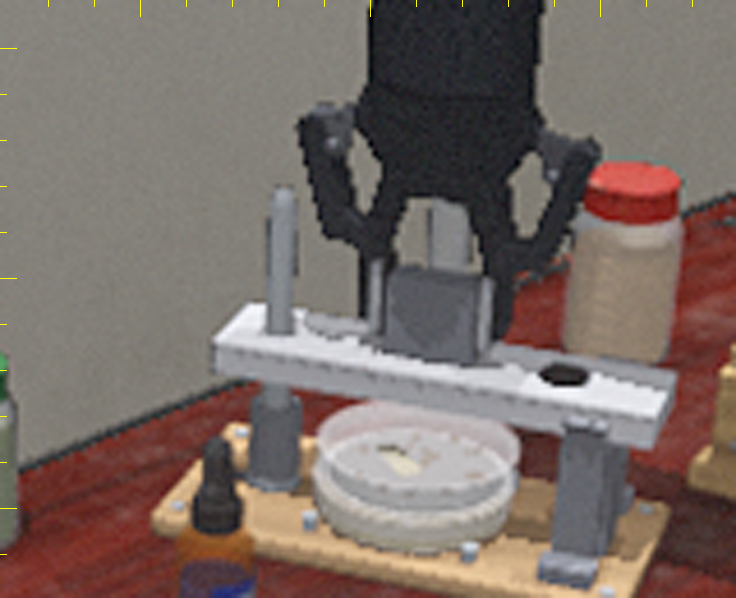

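```bash
python3 - <<'E'
from h import *
from rig import bot
import pickle
bot.gripper_to(.065); bot.dwell(.3)
print(bot.current_t(),bot.current_ft_force().round(1),bot.current_opening())
q=bot.current_position()
bot.move_straight([q[0],q[1],.20],vel=.12); 
print(bot.current_t(),bot.current_ft_force().round(1))
c=bot.camera("wrist"); pickle.dump(c,open("c6.pkl","wb")); cv2.imwrite("pics/l0.png",c["pixels"][:,:,::-1])
c=bot.camera("scene"); crop(c["pixels"][:,:,::-1],270,90,430,220,4.6,"pics/l1.png")
E
```

```text
19.7833 [-0.3  0.2 -0.1] 0.06495449711200074
20.775 [-0.  -0.8  0. ]
```

View pics/l0.png

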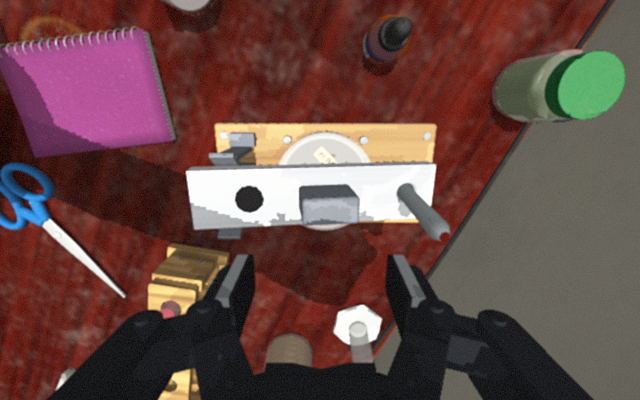

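View pics/l1.png

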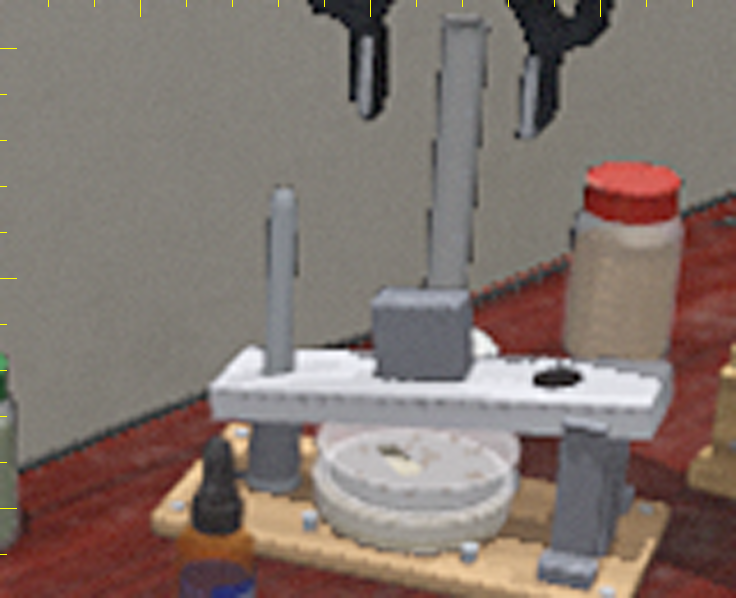

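```bash
python3 - <<'E'
from h import *
import pickle
from scipy.spatial.transform import Rotation as Ro
c=pickle.load(open("c6.pkl","rb")); I=c["pixels"][:,:,::-1]
crop(I,180,110,450,245,2.9,"pics/l2.png")
th=np.arctan2(.022,.165)
R=Ro.from_euler("ZY",[CAR[2],th]).as_matrix()
# hole underside at collar top
h=np.array([*cw(.0705,0),.054]); o=h-R@[.08,0,0]
for X in ((105,25,16),(105,-25,16),(-105,-25,16),(-105,25,16),(-58,0,18)):
    P=R@(np.array(X)/1000)+o; q=proj(c,P)[0]; print(X,P.round(4),q.round(1),((q+.5-[180,110])*2.9).round())
E
```

```text
(105, 25, 16) [ 0.5517 -0.326   0.0666] [435.3 163.3] [742. 156.]
(105, -25, 16) [ 0.5608 -0.3752  0.0666] [429.  215.7] [724. 308.]
(-105, -25, 16) [ 0.3562 -0.4132  0.0943] [196.4 227.4] [ 49. 342.]
(-105, 25, 16) [ 0.347  -0.364   0.0943] [188.7 170.2] [ 27. 176.]
(-58, 0, 18) [ 0.3977 -0.3801  0.0901] [250.2 198.1] [205. 257.]
```

View pics/l2.png

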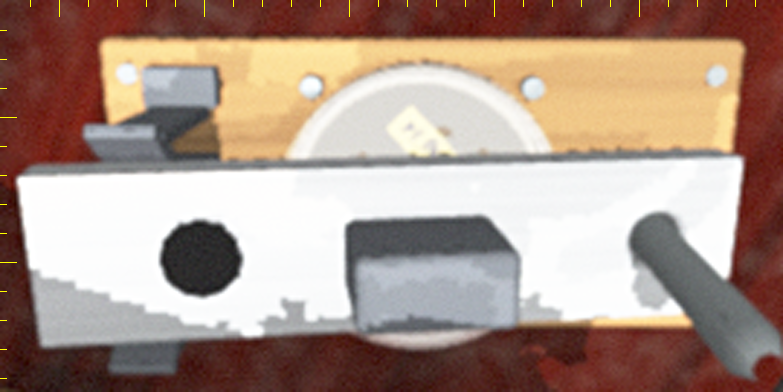

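```bash
python3 - <<'E'
from h import *
from rig import bot
import pickle
p=cw(.0705-.138,.0)
print(p)
bot.gripper_to(0.0)
bot.move_straight([*p,.16],vel=.12)
bot.move_straight([*p,.102],vel=.1); bot.dwell(.2)
f0=bot.current_ft_force(); print(bot.current_t(),f0.round(1))
prev=0
for z in np.arange(.099,.058,-.0015):
    bot.move_straight([*p,z],vel=.04); bot.dwell(.05)
    f=bot.current_ft_force()-f0; q=bot.current_position()
    print(round(z,4),round(bot.current_t(),2),f.round(1),((q-[*p,z])*1e3).round(1))
    if f[2]>32 or np.hypot(*f[:2])>10: break
c=bot.camera("scene"); crop(c["pixels"][:,:,::-1],270,90,430,220,4.6,"pics/n1.png")
E
```

```text
[ 0.39413325 -0.38071685]
23.2167 [-0.7  0.9  0. ]
0.099 23.52 [ 0.5 -0.9 -1. ] [-0.1 -0.  -0. ]
0.0975 23.82 [ 0.4 -0.2  0.3] [-0.   0.  -0.1]
0.096 24.12 [ 1.2 -0.7  0.3] [ 0.2 -0.   0.1]
0.0945 24.42 [-0.4 -0.   5.4] [ 0.3 -0.4  0.5]
0.093 24.72 [ 1.  -1.4  1.3] [ 0.1 -0.  -0. ]
0.0915 25.02 [ 1.2 -1.   5.9] [ 0.  -0.1  0.2]
0.09 25.32 [-0.  -0.6 -0.2] [-0.3  0.3 -0.5]
0.0885 25.62 [ 1.  -2.1  0.4] [-0.1  0.1 -0.3]
0.087 25.92 [ 0.9 -1.9  0.3] [-0.   0.1 -0.1]
0.0855 26.22 [ 1.  -1.4  0.7] [-0.  0. -0.]
0.084 26.52 [ 0.2 -1.6  0.8] [-0.1  0.  -0.1]
0.0825 26.82 [-0.1 -0.7  1.5] [-0.1  0.  -0.1]
0.081 27.12 [-0.1 -1.5  1. ] [-0.1  0.1 -0.1]
0.0795 27.42 [-0.6 -1.7  1.7] [-0.   0.  -0.1]
0.078 27.72 [ 0.2 -1.4  0.2] [ 0.1  0.3 -0.2]
0.0765 28.02 [ 1.2 -1.1 -0.9] [-0.   0.1 -0.1]
0.075 28.32 [ 0.8 -0.9  0.3] [-0.   0.  -0.1]
0.0735 28.62 [ 0.2 -1.4 -0.4] [-0.1  0.1 -0.1]
0.072 28.92 [-2.4  1.3  9.7] [ 0.1 -0.1  1.1]
0.0705 29.22 [-6.5  3.8 23.8] [ 0.2 -0.1  2.5]
0.069 29.52 [-9.7  6.3 38.3] [ 0.2 -0.1  3.9]
```

View pics/n1.png

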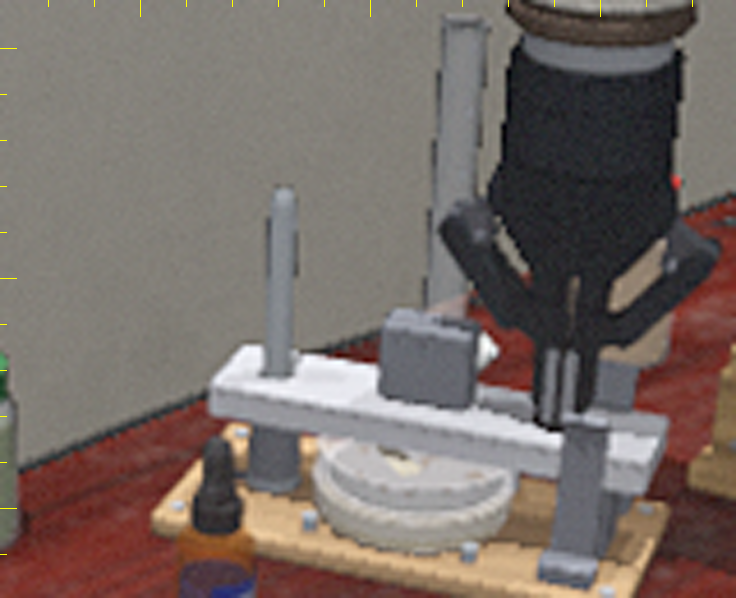

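The bar stopped hard with the pad at about z = 0.073, so its underside is at 0.055, which is home. I'll lift off and check the tabs.

```bash
python3 - <<'E'
from h import *
from rig import bot
import pickle
p=cw(.0705-.138,.0)
bot.move_straight([*p,.20],vel=.12); bot.dwell(.2)
print(bot.current_t(),bot.current_ft_force().round(1))
c=bot.camera("wrist"); pickle.dump(c,open("c7.pkl","wb")); I=c["pixels"][:,:,::-1]
cv2.imwrite("pics/o0.png",I)
q=cw(.0,.0)
bot.reach([*(q+[0,-.05]),.28],down(CAR[2])); c2=bot.camera("wrist"); pickle.dump(c2,open("c8.pkl","wb")); cv2.imwrite("pics/o2.png",c2["pixels"][:,:,::-1])
c=bot.camera("scene"); crop(c["pixels"][:,:,::-1],270,90,430,220,4.6,"pics/o1.png")
print(bot.current_t())
E
```

```text
31.0083 [ 0.6 -0.2  0.3]
31.675
```

View pics/o0.png

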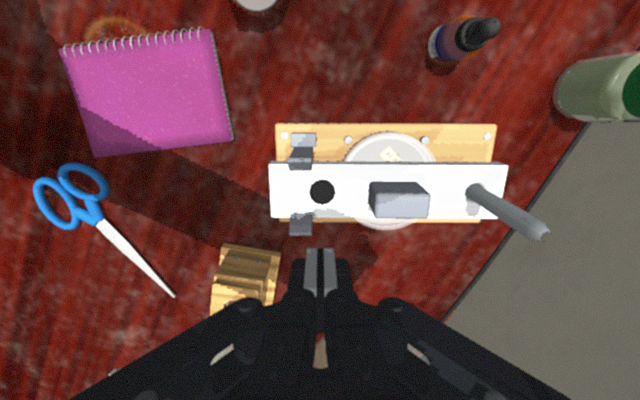

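View pics/o1.png

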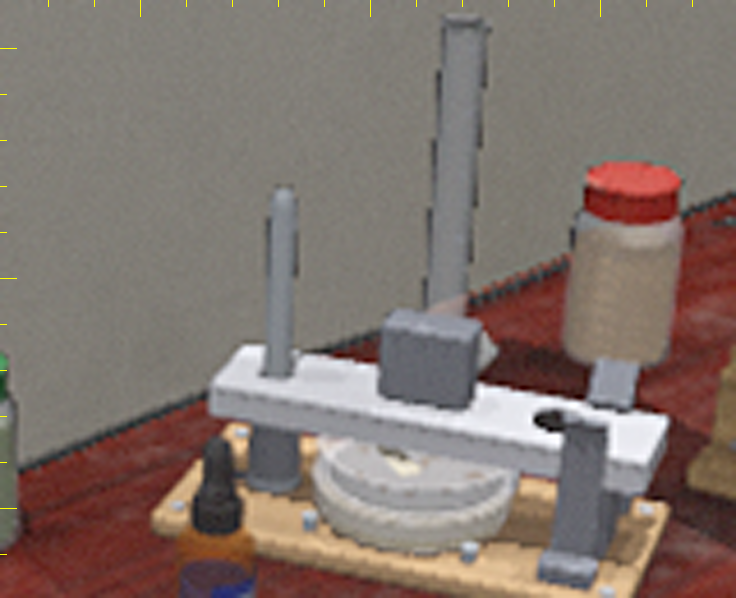

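View pics/o2.png

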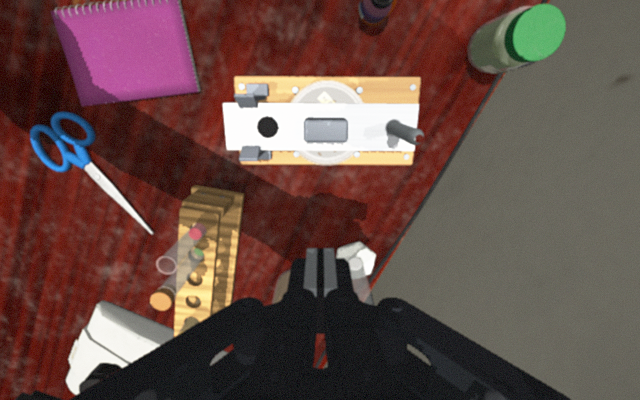

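```bash
python3 - <<'E'
from h import *
import pickle
for n,b,o in (("c7",(260,115,360,245),"pics/q0.png"),("c8",(215,65,315,175),"pics/q1.png")):
    c=pickle.load(open(n+".pkl","rb")); I=c["pixels"][:,:,::-1]
    crop(I,*b,4.5,o)
E
python3 - <<'E'
import cv2,numpy as np
a=cv2.imread("pics/q0.png");b=cv2.imread("pics/q1.png")
h=min(a.shape[0],b.shape[0],590);cv2.imwrite("pics/q.png",cv2.resize(np.hstack([a[:h],b[:h]]),None,fx=.85,fy=.85))
E
```

```text
(no output)
```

View pics/q.png

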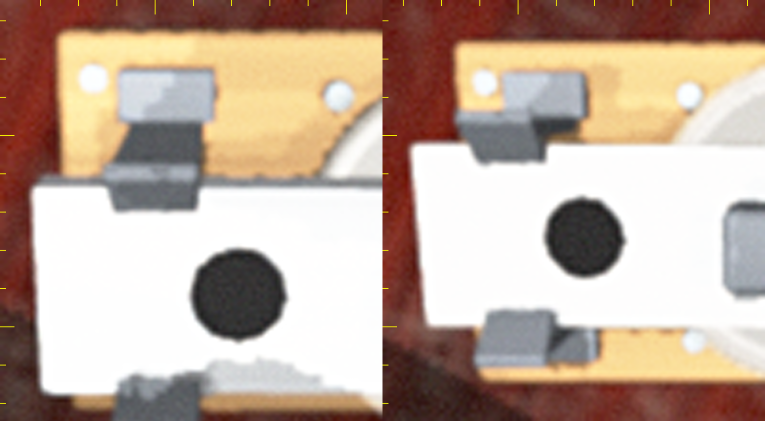

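Both tabs overlap the bar's edges evenly, the bar is level, and the gripper is clear. I'm handing the job in.

```bash
python3 - <<'E'
from rig import bot
print(bot.current_t(),bot.current_ft_force().round(1)); bot.close_job()
E
```

```text
31.675 [-0.8 -0.6 -1. ]
the job is handed in; nothing more can be done
```

The carrier is closed: the bar is down over the guide rod, lies on the collar and rest block, and is held by both sprung tabs. I handed it in at 31.7 s.

- **Rod:** I gripped the bar by its rib and lowered it over the rod with almost no force (about 2 N at most).
- **Tabs:** When the bar first met the tabs, the wrist picture showed it turned about 0.4° from the carrier. I backed off, corrected that and let it down again.
- **Press:** After release the bar tilted about 7–8°, its drilled end resting on the collar. I then pressed the pad with the closed fingers. The bar stopped hard with its underside at about 55 mm, the height given for a closed bar.
- **Last pictures:** Both tabs overlap the bar's edges evenly, and the dishes are still between the studs. Nothing in them shows the glassware or jars moved, and the gripper is clear.
- **Checks that disagreed:**
  - An early reading of the wrist moment suggested only the left tab was touching. The pictures did not support it, so I went by them.
  - The sampled force while the tabs gave way peaked at only about 6 N, below the 10–25 N expected. I sampled between small steps, so I may have missed the peak.
  - The last step against the stop reached 38 N straight down, or 40 N with the sideways part, through the fingertips. That was past the 32 N at which I meant to stop and right at the 40 N limit, though that limit is for the arm and gripper body.

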